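# Open the sealed drive box through its capped release port

### The job

Unscrew the red cap of the grey drive box (anticlockwise, regripping as needed), keep hold of it as it comes free, and set it down gently in the blue tray, flat with its open mouth down. Then take the yellow-handled rod from its wooden stand, push its tip down through the slot inside the uncovered neck to press the hidden latch tab all the way, so that the drive caddy pops fully out, and put the rod back upright in its stand, fully home. Do not wrench the cap or let it fall, and leave everything else where it is.

Things in the scene. Friction and masses are not known exactly. Their poses are not given: they have to be found in the camera images.
- drive_box: grey drive box, 200 x 140 x 75 mm (x, y, z), fixed to the bench. Origin at the centre of its underside, z up; its black-and-orange caddy sits in its +x end face. Dark ribs on the lid at the +x half
- port (a point): centre of the release port, at lid height (75 mm above the bench), 30 mm from the box centre towards its -x end; axes of the box. An upright aluminium neck stands here: 34 mm outside diameter, 41 mm over its thread, 28 mm bore, rim 26 mm above the lid. Right-hand thread, lead 21 mm per turn
- slot (a point): centre of the slot's mouth in the dark plug inside the neck, 16 mm above lid height, 10 mm below the neck's rim, on the port's axis. The slot runs along the box's x axis across the whole 28 mm bore; 13 mm wide at its mouth, 10 mm below that; the plug is 6 mm thick. The latch tab lies below
- cap: red screw cap, 56 mm diameter, 33 mm high, 50 g. Origin at the centre of its mouth rim, z out of its top. Starts screwed home, rim on the lid. Anticlockwise from above it rises 21 mm a turn (axial play 1 mm) and is free after about 0.9 turn, 19 mm up; it clears the neck 26 mm up. Turns easily, stays when let go. Pulled too early it jams (over 80 N on the box is wrenching)
- tray: blue plastic parts tray, fixed, 150 x 140 mm (x, y), rim 12 mm high, walls 3 mm, floor 3 mm thick. Origin at the centre of its underside. A thumbscrew and a chip cooler lie near its two +x corners; the middle is free
- stand: wooden tool stand, fixed, 40 x 40 mm column 84 mm high on a dark foot 68 x 100 mm, 12 mm high. A 14 mm square hole runs down its middle. Origin at the centre of its underside
- rod: release rod, 60 g, standing upright in the stand. Origin at the lower tip of the rod, z up along it towards the handle. Steel shaft 6 mm diameter with a round tip, 80 mm long; black collar 24 mm diameter from 80 to 84 mm; yellow round handle 16 mm diameter from 84 to 134 mm above the tip. At home the collar rests on the stand, the tip 4 mm above the bench
- latch_tab: hidden yellow latch tab inside the drive box under the slot, 26 x 26 mm. Origin at the centre of its top face, at the start 3 mm below lid height (72 mm above the bench), straight under the port. Slides straight down 10 mm to its stop, against about 4 N; stays down
- caddy (a joint): how far the drive caddy stands out of the box, m: 0 shut, 0.030 fully out. Driven by the latch tab, three to one
- caddy_front (a point): middle of the caddy's black front face (112 x 42 mm), on the box's +x end
- thumbscrew: steel thumbscrew, 16 mm diameter, 15 mm high, in the tray; bystander, origin under its centre
- chip_cooler: small finned aluminium cooler, 22 x 22 x 12 mm, in the tray; bystander, origin under its centre
- hard_drive: bare hard drive, 147 x 101 x 26 mm, bystander; origin under its centre
- memory_stick: green memory module, 133 x 31 x 7 mm, bystander; origin under its centre
- screwdriver: blue-handled screwdriver, 200 mm, bystander; origin near its middle, x along it
- mug: white mug, 80 mm diameter, 90 mm high, bystander; origin under its centre
- heat_sink: finned heat sink with a copper base, 80 x 80 x 50 mm, bystander; origin under its centre

How it is judged:
On the way, in this order (a step that is already met when the one before it is completed fails the run):
1. the cap is unscrewed and held in the fingers clear above the neck (z of cap in the frame of port above 0.03 m and horizontal distance between cap and port below 0.08 m and contact force between cap and the fingers above 0.5 N and contact force between cap and drive_box below 0.05 N), for 0.1 s.
2. the cap stands flat in the tray, mouth down, let go (z of cap in the frame of tray between -0.001 and 0.007 m and angle between cap's own z axis and vertical below 0.15 rad and x of cap in the frame of tray between -0.052 and 0.052 m and y of cap in the frame of tray between -0.047 and 0.047 m and contact force between cap and the fingers below 0.05 N and linear speed of cap below 0.03 m/s), for 0.2 s.
3. the rod, through the slot, has pressed the latch tab and the caddy is out (contact force between rod and latch_tab above 0.5 N and value of joint caddy above 0.026 m and contact force between rod and the fingers above 0.5 N), for 0.05 s.
At the end, for the whole second after the job is handed in: Cap at rest flat in the tray, mouth down (tilt < 0.15 rad, rim on the floor, within 52 mm in x and 47 mm in y of the tray centre); caddy at least 26 mm out; rod at rest in its stand, upright within 0.1 rad, tip within 8 mm of the stand axis and at most 8 mm above its underside (z of cap in the frame of tray between -0.001 and 0.007 m and angle between cap's own z axis and vertical below 0.15 rad and x of cap in the frame of tray between -0.052 and 0.052 m and y of cap in the frame of tray between -0.047 and 0.047 m and linear speed of each of cap, rod below 0.03 m/s and value of joint caddy above 0.026 m and horizontal distance between rod and stand below 0.008 m and z of rod in the frame of stand below 0.008 m and angle between rod's own z axis and vertical below 0.1 rad); the robot touches nothing.
It fails at once if the cap is wrenched: over 80 N between cap and drive box (contact force between cap and drive_box above 80 N).
It fails at once if the cap falls freely (not in the fingers and faster than 0.6 m/s) (contact force between cap and the fingers below 0.02 N and linear speed of cap above 0.6 m/s).
It fails at once if the cap is put down on the bench (height (world z) of cap below 0.0012 m).
It fails at once if a bystander is moved more than 30 mm (distance of any of thumbscrew, chip_cooler, hard_drive, memory_stick, screwdriver, mug, heat_sink from where it was at the start of the episode above 0.03 m).
It also fails if it takes over 72 s, if anything falls off the work surface, if the arm or the gripper's body presses on something with over 40 N, if the wrist force passes 120 N, or if a joint passes its speed limit or range.

### The arm

A 7-joint arm with a two-finger parallel gripper is mounted at the origin on the work surface. World frame = base frame: x ahead of the robot, y to its left, z up, the work surface at z = 0. Lengths are in m, angles in rad, forces in N, time in s.
With the tool pointing down it reaches from about 0.4 to 0.875 m from the base axis. Payload 19.3 kg.
Tool frame: the origin (TCP) lies at the very end of the fingers, on their centre line; the grasp point (between the pads) lies 19 mm behind it; z points along the fingers, y is the line along which they close (so a half turn about z gives the same grasp; the last joint's range is limited). The gripper opens to 85 mm and grips with 20 to 120 N. Pads are 22 mm wide; open, the fingers measure 114 mm over their backs; the gripper's body (76 mm by 85 mm) begins 54 mm behind the grasp point. The pads swing forward as they close: fully open they stand 13 mm farther back than shut.
Start: joints at [-1.394, 0.521, -0.036, 1.599, 0.021, 1.021, -0.113], TCP at [0.153, 0.606, 0.231] pointing down, gripper open.
Joint ranges: [-2.91, 2.91], [-0.3, 2.13], [-1.5, 1.42], [0.17, 2.43], [-1.26, 4.41], [0.16, 1.93], [-2.52, 2.52]. Speed limits (rad/s): [1.89, 1.89, 2.39, 2.39, 3.01, 3.01, 3.01].

### API

Orientations are given as [roll, pitch, yaw] about the fixed x, y, z axes, in that order (R = Rz(yaw) Ry(pitch) Rx(roll)).
In Python, from workcell import monitor, optics, job_done gives the robot as it stands.
- The arm moves only by the shell command python3 -m handwheel 'ROWS' [FORCE]. ROWS is JSON, a list of rows, each an object of numbers: "dx", "dy", "dz": the shift along the tool's x, y, z in cm; "wx", "wy", "wz": the turn, a rotation vector about the tool's x, y, z in rad; "claw": the opening in per cent of the stroke, from 0 (shut) to 100 (fully open). A call has 1 to 8 rows; each row shifts and turns the commanded pose from where the row before left it, along the tool's axes as they then stand; what a row does not reach is not made up. A row lasts 1/8 s, in which the tool goes at most 62.5 mm and 10.7 degrees, less where a joint would pass 70% of its speed; a pose out of reach is approached as far as the arm can. A call with a gripper value outside its range is refused whole. The fingers move at their own pace and stop on an object; FORCE is the grip in N (left out, the last holds). Time passes only in rows, so rows that do not move let the fingers close. It gives the time, the measured TCP pose, the force, the opening and the grip force at its end, in the units of the state.
- monitor.observe(): the state, without advancing time (a new reading comes with each control period).
- optics.grab_frame(name): name is "side" or "top" or "wrist"; returns a dict with "frame" (400x640x3 uint8, blue, green, red), "fovy" (degrees; the focal length in pixels is half the picture's height over the tangent of half this angle, whatever the lens; pixels are square), "cx", "cy" (the principal point, pixels), "R" (3x3) and "t" (3): a world point X has camera coordinates R X + t. Camera axes: x right, y down, z forward; pixel columns grow to the right and rows downward; lengths in m; the calibration is good to about 2 mm. The wrist camera is an equidistant fisheye: a pixel r from the principal point sees the ray r / f radians off the axis. A picture is of the moment at which its call begins. There is no depth.
- job_done(): hands the job in; it is judged then, once.
Trained networks look in the newest picture that a camera, given by its name, has taken for a name from the list of things; names that differ only in an ending like _2 or _b are one class to them, and where a whole thing is asked for, a point or a joint stands for the part that bears it (a point fixed in the world has none). Each returns a list of dicts, best first, with "p" (0 to 1); they miss things now and then, are a little off and sometimes report something else, mostly with a low value. They report only what shows in the picture. A call takes as long as a camera call.
- optics.masks_of(name, camera): "region" (400x640 bool, what is visible of it) and "rect" ([left, top, width, height] in pixels, round what is visible of it).
The state is a dict: "clock": time; "qpos": joint angles; "qd": joint speeds; "joint_efforts": joint torques, N m; "position": TCP position; "tool_rot": TCP orientation; "force": force on the tool from outside, world axes, zero at the start; "moment": the same for the moment, N m; "grip_width": finger opening in m; "finger_force": force on a finger pad.
Only numpy, scipy, OpenCV 4.12 (cv2) and the standard library are available. Lean on these libraries where they do the work, as an engineer would, in place of code of your own. Each camera call takes 0.05 s, during which the arm holds its last target. There are 200 camera calls.

## Working session

There is one attempt and no reset: what is moved stays moved. The work goes in short steps, Python scripts to look and compute and a shell command to move; the robot and the scene stay as the last step left them, time stands still between calls to the robot, and variables do not carry over. Pictures are saved under pics/ and viewed, at most 10 in all, crops included, and the job is handed in when it is done.

```bash
mkdir -p pics
cat > h.py <<'E'
import numpy as np, cv2
from workcell import monitor, optics, job_done
def ray(f,u,v):
    fl=200/np.tan(np.radians(f['fovy'])/2); R=np.array(f['R']);t=np.array(f['t'])
    d=np.array([u-f['cx'],v-f['cy']],float)/fl
    d=np.array([d[0],d[1],1.]); return -R.T@t, R.T@d
def at(f,u,v,z):
    o,d=ray(f,u,v); return o+d*(z-o[2])/d[2]
def proj(f,X):
    fl=200/np.tan(np.radians(f['fovy'])/2); c=np.array(f['R'])@np.array(X)+np.array(f['t'])
    return c[:2]/c[2]*fl+[f['cx'],f['cy']]
E
python3 - <<'E'
from h import *
s=monitor.observe(); print({k:np.round(v,3).tolist() for k,v in s.items()})
F={}
for c in('top','side'):
    f=F[c]=optics.grab_frame(c); cv2.imwrite(f'pics/{c}1.png',f['frame'])
    print(c,f['fovy'],f['cx'],f['cy'],(-np.array(f['R']).T@np.array(f['t'])).round(3), np.array(f['R']).round(2).tolist())
    for n in('cap','drive_box','tray','stand','rod','mug','heat_sink'):
        for m in optics.masks_of(n,c)[:1]:
            r=m['region']; ys,xs=np.nonzero(r); print(n,round(m['p'],2),np.round(m['rect']),xs.mean().round(1),ys.mean().round(1),cv2.minAreaRect(np.c_[xs,ys].astype(np.float32)))
E
```

```text
{'clock': 0.0, 'qpos': [-1.394, 0.522, -0.036, 1.6, 0.021, 1.021, -0.113], 'qd': [-0.002, 0.0, -0.0, 0.001, -0.001, -0.001, 0.001], 'joint_efforts': [0.001, -92.714, 1.98, -36.992, 0.018, 0.009, 0.0], 'position': [0.153, 0.606, 0.231], 'tool_rot': [-3.14, 0.0, 2.895], 'force': [0.445, -0.4, -0.069], 'moment': [-0.018, 0.044, 0.025], 'finger_force': 0.0, 'grip_width': 0.085}
top 57.03935295423665 320.0408786891742 194.7965688019187 [ 0.516 -0.01   1.203] [[-0.02, -1.0, -0.01], [-1.0, 0.02, -0.09], [0.09, 0.01, -1.0]]
cap 0.82 [324. 228.  15.  22.] 331.2 240.2 ((331.5, 240.5), (17.0, 17.0), 90.0)
drive_box 0.76 [298. 194.  63.  75.] 328.0 229.4 ((328.1507873535156, 230.03280639648438), (68.33478546142578, 47.40226745605469), 74.1974868774414)
tray 0.79 [380. 198.  52.  56.] 404.4 227.0 ((404.56866455078125, 226.5609130859375), (47.48844909667969, 44.48542785644531), 75.25643920898438)
stand 0.64 [210. 211.  35.  27.] 227.6 223.4 ((227.35096740722656, 223.7421417236328), (31.45433807373047, 20.850412368774414), 6.842773914337158)
rod 0.65 [214. 218.  12.   7.] 218.6 223.5 ((218.5, 223.5
[... 461 characters left out ...]
.0, 16.0), 90.0)
drive_box 0.65 [305. 186.  67.  45.] 338.8 209.0 ((340.3092956542969, 207.22862243652344), (41.68367004394531, 65.0225601196289), 81.46923065185547)
tray 0.9 [320. 169.  44.  19.] 339.3 178.2 ((339.1076965332031, 177.86155700683594), (19.101348876953125, 38.69883346557617), 82.87498474121094)
stand 0.82 [313. 256.  30.  38.] 328.9 275.0 ((329.8760986328125, 273.5852966308594), (23.5733585357666, 38.017818450927734), 15.64224624633789)
rod 0.67 [326. 244.   9.  20.] 328.5 253.4 ((328.5, 252.5), (17.0, 7.0), 90.0)
mug 0.71 [308. 298.  30.  52.] 322.0 322.9 ((322.0, 324.5), (49.0, 32.0), 90.0)
heat_sink 0.84 [330. 136.  21.  21.] 339.8 145.3 ((340.0, 145.0), (18.0, 20.0), 90.0)
```

Run:
```python
import cv2,numpy as np
a=cv2.imread('pics/top1.png')[150:300,130:510]; b=cv2.imread('pics/side1.png')[120:380,220:480]
cv2.imwrite('pics/t1c.png',cv2.resize(a,None,fx=2.1,fy=2.1,interpolation=cv2.INTER_CUBIC))
from h import *
f=optics.grab_frame('top')
for n,u,v,z in(('cap',331.2,240,.108),('box',328,229.7,.06),('tray',404.4,227,.006),('rod',218.6,223.5,.136),('mug',157,222,.09),('hs',486,225.8,.05)): print(n,at(f,u,v,z).round(3))
print([at(f,*p,.075).round(3).tolist() for p in cv2.boxPoints(cv2.minAreaRect(np.argwhere(optics.masks_of('drive_box','top')[0]['region'])[:,::-1].astype(np.float32)))])
print([at(f,*p,.012).round(3).tolist() for p in cv2.boxPoints(cv2.minAreaRect(np.argwhere(optics.masks_of('tray','top')[0]['region'])[:,::-1].astype(np.float32)))])
```

```text
cap [ 0.479 -0.031  0.108]
box [ 0.509 -0.023  0.06 ]
tray [ 0.514 -0.271  0.006]
rod [0.532 0.295 0.136]
mug [0.541 0.495 0.09 ]
hs [ 0.514 -0.514  0.05 ]
[[0.589, 0.073, 0.075], [0.626, -0.066, 0.075], [0.428, -0.118, 0.075], [0.392, 0.019, 0.075]]
[[0.57, -0.182, 0.012], [0.604, -0.322, 0.012], [0.459, -0.354, 0.012], [0.425, -0.216, 0.012]]
```

View pics/t1c.png

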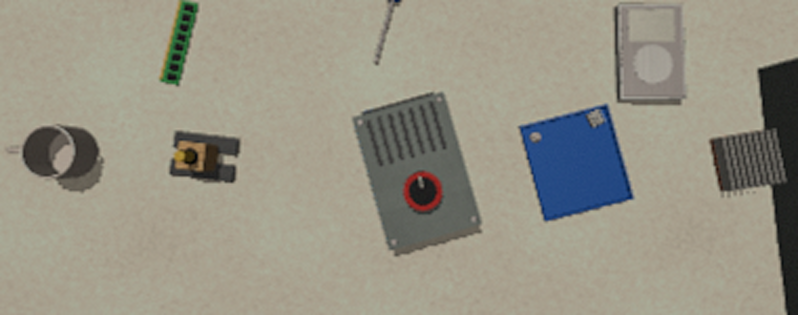

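```bash
python3 -m handwheel '[{"dx":-3.4,"dy":-3.9,"claw":100},{"dx":-3.4,"dy":-3.9},{"dx":-3.4,"dy":-3.9},{"dx":-3.4,"dy":-3.9},{"dx":-3.4,"dy":-3.9},{"dx":-3.4,"dy":-3.9},{"dx":-3.4,"dy":-3.9},{"dx":-3.4,"dy":-3.9}]' 30; python3 -m handwheel '[{"dx":-3.4,"dy":-3.9},{"dx":-3.4,"dy":-3.9},{"dx":-3.4,"dy":-3.9},{"dx":-3.4,"dy":-3.9},{"dx":-3.4,"dy":-3.9},{"dx":-3.0,"dy":-3.0},{}]'; python3 -c "
from h import *
s=monitor.observe(); print(s['position'],s['tool_rot'],np.round(s['qpos'],3))"
```

```text
[0.15269691 0.60604792 0.23128266] [-3.14156667e+00  1.30241133e-05  2.89485113e+00] [-1.394  0.521 -0.036  1.6    0.021  1.021 -0.113]schema error: expected keys dx, dy, dz, wx, wy, wz, claw
schema error: expected keys dx, dy, dz, wx, wy, wz, claw
```

```bash
python3 -m handwheel '[{"dx":-3.4,"dy":-3.9,"dz":0,"wx":0,"wy":0,"wz":0,"claw":100},{"dx":-3.4,"dy":-3.9,"dz":0,"wx":0,"wy":0,"wz":0,"claw":100},{"dx":-3.4,"dy":-3.9,"dz":0,"wx":0,"wy":0,"wz":0,"claw":100},{"dx":-3.4,"dy":-3.9,"dz":0,"wx":0,"wy":0,"wz":0,"claw":100},{"dx":-3.4,"dy":-3.9,"dz":0,"wx":0,"wy":0,"wz":0,"claw":100},{"dx":-3.4,"dy":-3.9,"dz":0,"wx":0,"wy":0,"wz":0,"claw":100},{"dx":-3.4,"dy":-3.9,"dz":0,"wx":0,"wy":0,"wz":0,"claw":100}]' 30; python3 -c "
from h import *
s=monitor.observe(); print(s['position'],s['tool_rot'],np.round(s['qpos'],3))"
```

```text
clock: 1.82
position: [0.3174, 0.2817, 0.2315]
tool_rot: [3.141, 0.0, 2.895]
force: [0.9, 0.2, -0.4]
grip_width: 0.0851
finger_force: 0.0
[0.31741063 0.28169799 0.23153494] [3.14096662e+00 3.09400840e-04 2.89485167e+00] [-0.915  0.201  0.057  2.1   -0.015  0.841  0.475]
```

```bash
python3 -m handwheel '[{"dx":-3.88,"dy":-4.4,"dz":0.6,"wx":0,"wy":0,"wz":0,"claw":100},{"dx":-3.88,"dy":-4.4,"dz":0.6,"wx":0,"wy":0,"wz":0,"claw":100},{"dx":-3.88,"dy":-4.4,"dz":0.6,"wx":0,"wy":0,"wz":0,"claw":100},{"dx":-3.88,"dy":-4.4,"dz":0.6,"wx":0,"wy":0,"wz":0,"claw":100},{"dx":-3.88,"dy":-4.4,"dz":0.6,"wx":0,"wy":0,"wz":0,"claw":100},{"dx":-3.88,"dy":-4.4,"dz":0.6,"wx":0,"wy":0,"wz":0,"claw":100},{"dx":0,"dy":0,"dz":0,"wx":0,"wy":0,"wz":0,"claw":100},{"dx":0,"dy":0,"dz":0,"wx":0,"wy":0,"wz":0,"claw":100}]'
cat >> h.py <<'E'
def wray(f,u,v):
    fl=200/np.tan(np.radians(f['fovy'])/2); R=np.array(f['R']);t=np.array(f['t'])
    p=np.array([u-f['cx'],v-f['cy']],float); r=np.hypot(*p); th=r/fl
    return -R.T@t, R.T@np.r_[p/max(r,1e-9)*np.sin(th),np.cos(th)]
def wat(f,u,v,z):
    o,d=wray(f,u,v); return o+d*(z-o[2])/d[2]
def wproj(f,X):
    fl=200/np.tan(np.radians(f['fovy'])/2); c=np.array(f['R'])@np.array(X)+np.array(f['t'])
    r=np.hypot(c[0],c[1]); return c[:2]/r*np.arctan2(r,c[2])*fl+[f['cx'],f['cy']]
def tool(dw):
    s=monitor.observe(); from scipy.spatial.transform import Rotation as Ro
    return Ro.from_euler('xyz',s['tool_rot']).inv().apply(dw)*100
E
python3 - <<'E'
from h import *
s=monitor.observe(); print(s['position'],s['tool_rot'],np.round(s['qpos'],3))
f=optics.grab_frame('wrist'); cv2.imwrite('pics/w1.png',f['frame']); print(f['fovy'],f['cx'],f['cy'])
m=optics.masks_of('cap','wrist')[0]; np.save('capmask.npy',m['region'])
print(m['p'],m['rect']); c=max(cv2.findContours(m['region'].astype(np.uint8),0,1)[0],key=len)[:,0]
W=np.array([wat(f,*p,.108)[:2] for p in c],np.float32); print('top plane circle',cv2.minEnclosingCircle(W), np.median(W,0))
E
```

```text
clock: 2.82
position: [0.4778, -0.0295, 0.1952]
tool_rot: [3.141, -0.0, 2.894]
force: [-0.1, 0.1, 0.2]
grip_width: 0.0853
finger_force: 0.0
[ 0.47784635 -0.0294555   0.19523201] [ 3.14144975e+00 -3.67538333e-04  2.89440822e+00] [-0.262  0.35   0.253  2.023 -0.122  0.784  1.386]
65.70646984690485 319.79055667996613 202.01067050978537Traceback (most recent call last):
  File "<stdin>", line 4, in <module>
IndexError: list index out of range
```

View pics/w1.png

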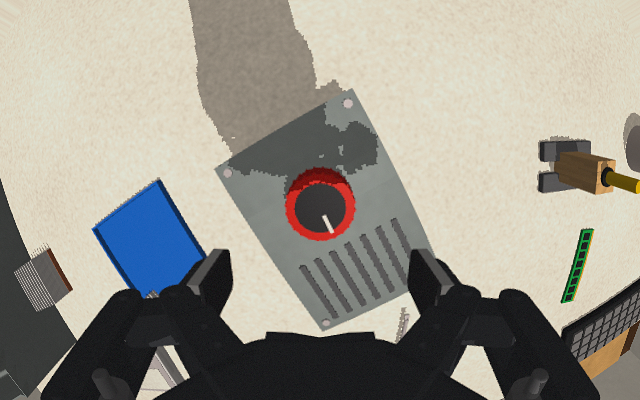

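The wrist picture shows the cap at about (320, 207), with a red ring and dark top. The box's lid screws are at (348,103), (228,173) and (326,322), and the fingers straddle the cap.

Run:
```python
from h import *
f=optics.grab_frame('wrist'); im=f['frame'].astype(int); b,g,r=im[...,0],im[...,1],im[...,2]
m=((r>170)&(g<90)&(b<90)).astype(np.uint8)
c=max(cv2.findContours(m,0,1)[0],key=len)[:,0]
W=np.array([wat(f,*p,.108)[:2] for p in c],np.float32); (cc,R)=cv2.minEnclosingCircle(W); print(cc,R)
A=np.c_[2*W,np.ones(len(W))]; x=np.linalg.lstsq(A,(W**2).sum(1),rcond=None)[0]; print('ls',x[:2],np.sqrt(x[2]+x[0]**2+x[1]**2))
P=[wat(f,*p,.075) for p in((348,103),(228,173),(326,322))]; print(np.round(P,4).tolist())
s=monitor.observe(); print(tool(np.r_[x[:2],.077]-s['position']))
```

```text
(0.4777163863182068, -0.029404418542981148) 0.027722910046577454
ls [ 0.47876875 -0.0294335 ] 0.023746473860490662
[[0.4046, 0.014, 0.075], [0.4368, -0.1019, 0.075], [0.6098, -0.0546, 0.075]]
[-0.11152781 -0.06881696 11.8485327 ]
```

```bash
python3 -m handwheel '[{"dx":0,"dy":0,"dz":3.5,"wx":0,"wy":0,"wz":0.18,"claw":100},{"dx":0,"dy":0,"dz":3.5,"wx":0,"wy":0,"wz":0.18,"claw":100},{"dx":0,"dy":0,"dz":3,"wx":0,"wy":0,"wz":0.18,"claw":100},{"dx":0,"dy":0,"dz":1.8,"wx":0,"wy":0,"wz":0.18,"claw":100},{"dx":0,"dy":0,"dz":0,"wx":0,"wy":0,"wz":0,"claw":40},{"dx":0,"dy":0,"dz":0,"wx":0,"wy":0,"wz":0,"claw":40},{"dx":0,"dy":0,"dz":0,"wx":0,"wy":0,"wz":0,"claw":40},{"dx":0,"dy":0,"dz":0,"wx":0,"wy":0,"wz":0,"claw":40}]' 30;  python3 -c "
from h import *
s=monitor.observe(); print(s['position'],s['tool_rot'],np.round(s['qpos'],3))"
```

```text
clock: 3.98
position: [0.4785, -0.0295, 0.0781]
tool_rot: [3.14, 0.0, 2.177]
force: [-1.2, 1.3, 11.0]
grip_width: 0.0555
finger_force: 32.8
[ 0.47853242 -0.02946532  0.0781235 ] [3.14011123e+00 3.37360711e-04 2.17656375e+00] [-0.317  0.573  0.339  2.111 -0.377  0.513  0.909]
```

```bash
python3 -m handwheel '[{"dx":0,"dy":0,"dz":-0.1,"wx":0,"wy":0,"wz":-0.09,"claw":40},{"dx":0,"dy":0,"dz":-0.06,"wx":0,"wy":0,"wz":-0.18,"claw":40},{"dx":0,"dy":0,"dz":-0.06,"wx":0,"wy":0,"wz":-0.18,"claw":40},{"dx":0,"dy":0,"dz":-0.06,"wx":0,"wy":0,"wz":-0.18,"claw":40}]' 30;  python3 -c "
from h import *
s=monitor.observe(); print(s['position'],s['tool_rot'],np.round(s['qpos'],3))"
```

```text
clock: 4.47
position: [0.4783, -0.0297, 0.0806]
tool_rot: [3.141, 0.001, 2.812]
force: [0.0, -0.6, 0.2]
grip_width: 0.0557
finger_force: 31.9
[ 0.47826657 -0.02973838  0.08058173] [3.14133778e+00 7.87386134e-04 2.81198579e+00] [-0.191  0.545  0.17   2.104 -0.182  0.505  1.356]
```

```bash
python3 -m handwheel '[{"dx":0,"dy":0,"dz":-0.06,"wx":0,"wy":0,"wz":-0.18,"claw":40},{"dx":0,"dy":0,"dz":-0.06,"wx":0,"wy":0,"wz":-0.18,"claw":40},{"dx":0,"dy":0,"dz":-0.06,"wx":0,"wy":0,"wz":-0.18,"claw":40},{"dx":0,"dy":0,"dz":-0.06,"wx":0,"wy":0,"wz":-0.18,"claw":40},{"dx":0,"dy":0,"dz":-0.06,"wx":0,"wy":0,"wz":-0.18,"claw":40},{"dx":0,"dy":0,"dz":-0.06,"wx":0,"wy":0,"wz":-0.18,"claw":40},{"dx":0,"dy":0,"dz":-0.06,"wx":0,"wy":0,"wz":-0.18,"claw":40},{"dx":0,"dy":0,"dz":0,"wx":0,"wy":0,"wz":0,"claw":40}]' 30;  python3 -c "
from h import *
s=monitor.observe(); print(s['position'],s['tool_rot'],np.round(s['qpos'],3))"
```

```text
clock: 5.48
position: [0.4782, -0.03, 0.0847]
tool_rot: [-3.141, 0.001, -2.219]
force: [-0.1, -0.6, -0.6]
grip_width: 0.0555
finger_force: 31.9
[ 0.47823095 -0.03003906  0.08469701] [-3.14100237e+00  5.32775907e-04 -2.21891202e+00] [ 0.072  0.53  -0.174  2.088  0.172  0.536  2.268]
```

```bash
python3 -m handwheel '[{"dx":0,"dy":0,"dz":0,"wx":0,"wy":0,"wz":0,"claw":95},{"dx":0,"dy":0,"dz":0,"wx":0,"wy":0,"wz":0,"claw":95},{"dx":0,"dy":0,"dz":0,"wx":0,"wy":0,"wz":0.18,"claw":95},{"dx":0,"dy":0,"dz":0,"wx":0,"wy":0,"wz":0.18,"claw":95},{"dx":0,"dy":0,"dz":0,"wx":0,"wy":0,"wz":0.18,"claw":95},{"dx":0,"dy":0,"dz":0,"wx":0,"wy":0,"wz":0.18,"claw":95},{"dx":0,"dy":0,"dz":0,"wx":0,"wy":0,"wz":0.18,"claw":95},{"dx":0,"dy":0,"dz":0,"wx":0,"wy":0,"wz":0.18,"claw":95}]' 30; python3 -m handwheel '[{"dx":0,"dy":0,"dz":0,"wx":0,"wy":0,"wz":0.18,"claw":95},{"dx":0,"dy":0,"dz":0,"wx":0,"wy":0,"wz":0.18,"claw":95},{"dx":0,"dy":0,"dz":0,"wx":0,"wy":0,"wz":0.18,"claw":95},{"dx":0,"dy":0,"dz":0,"wx":0,"wy":0,"wz":0.18,"claw":95},{"dx":0,"dy":0,"dz":0,"wx":0,"wy":0,"wz":0.18,"claw":95},{"dx":0,"dy":0,"dz":0,"wx":0,"wy":0,"wz":0.18,"claw":95},{"dx":0,"dy":0,"dz":0,"wx":0,"wy":0,"wz":0.18,"claw":95},{"dx":0,"dy":0,"dz":0,"wx":0,"wy":0,"wz":0.18,"claw":95}]' 30;  python3 -c "
from h import *
s=monitor.observe(); print(s['position'],s['tool_rot'],np.round(s['qpos'],3))"
```

```text
clock: 6.48
position: [0.4781, -0.0296, 0.0844]
tool_rot: [-3.141, 0.0, 2.978]
force: [0.1, -0.3, 0.8]
grip_width: 0.0809
finger_force: 0.0
clock: 7.48
position: [0.4782, -0.0295, 0.0844]
tool_rot: [3.141, 0.0, 1.538]
force: [0.1, 0.8, -0.2]
grip_width: 0.0807
finger_force: 0.0
[ 0.47817015 -0.02950171  0.08442418] [3.14115060e+00 7.18701192e-05 1.53768382e+00] [-0.443  0.598  0.515  2.114 -0.549  0.561  0.439]
```

```bash
python3 -m handwheel '[{"dx":0,"dy":0,"dz":0,"wx":0,"wy":0,"wz":0.18,"claw":95},{"dx":0,"dy":0,"dz":0,"wx":0,"wy":0,"wz":0.18,"claw":95},{"dx":0,"dy":0,"dz":0,"wx":0,"wy":0,"wz":0.18,"claw":95},{"dx":0,"dy":0,"dz":0,"wx":0,"wy":0,"wz":0.18,"claw":95},{"dx":0,"dy":0,"dz":0,"wx":0,"wy":0,"wz":0.18,"claw":95},{"dx":0,"dy":0,"dz":0,"wx":0,"wy":0,"wz":0.18,"claw":95},{"dx":0,"dy":0,"dz":0,"wx":0,"wy":0,"wz":0.18,"claw":95},{"dx":0,"dy":0,"dz":0,"wx":0,"wy":0,"wz":0.18,"claw":95}]' 30;  python3 -c "
from h import *
s=monitor.observe(); print(s['position'],s['tool_rot'],np.round(s['qpos'],3))"
```

```text
clock: 8.48
position: [0.4782, -0.0294, 0.0845]
tool_rot: [3.142, -0.001, 0.098]
force: [0.3, 0.2, -0.6]
grip_width: 0.0807
finger_force: 0.0
[ 0.47824236 -0.02937623  0.08445903] [ 3.14150590e+00 -6.54305256e-04  9.79693999e-02] [-0.681  0.752  0.894  2.124 -0.932  0.725 -0.628]
```

```bash
python3 -m handwheel '[{"dx":0,"dy":0,"dz":0,"wx":0,"wy":0,"wz":0.18,"claw":95},{"dx":0,"dy":0,"dz":0,"wx":0,"wy":0,"wz":0.18,"claw":95},{"dx":0,"dy":0,"dz":0,"wx":0,"wy":0,"wz":0,"claw":40},{"dx":0,"dy":0,"dz":0,"wx":0,"wy":0,"wz":0,"claw":40},{"dx":0,"dy":0,"dz":0,"wx":0,"wy":0,"wz":0,"claw":40},{"dx":0,"dy":0,"dz":0,"wx":0,"wy":0,"wz":0,"claw":40}]' 30; python3 -m handwheel '[{"dx":0,"dy":0,"dz":-0.06,"wx":0,"wy":0,"wz":-0.18,"claw":40},{"dx":0,"dy":0,"dz":-0.06,"wx":0,"wy":0,"wz":-0.18,"claw":40},{"dx":0,"dy":0,"dz":-0.06,"wx":0,"wy":0,"wz":-0.18,"claw":40},{"dx":0,"dy":0,"dz":-0.06,"wx":0,"wy":0,"wz":-0.18,"claw":40}]' 30; python3 -c "
from h import *
s=monitor.observe(); print(s['position'],s['tool_rot'],np.round(s['qpos'],3))"
```

```text
clock: 9.22
position: [0.4781, -0.0297, 0.0844]
tool_rot: [-3.141, -0.0, -0.254]
force: [-0.9, 0.8, 1.4]
grip_width: 0.0557
finger_force: 31.4
clock: 9.72
position: [0.4782, -0.0298, 0.0869]
tool_rot: [3.141, -0.0, 0.471]
force: [-0.2, -1.5, 0.4]
grip_width: 0.0557
finger_force: 31.6
[ 0.47815543 -0.02978638  0.08685768] [ 3.14140582e+00 -4.59977493e-04  4.71293141e-01] [-0.634  0.702  0.81   2.121 -0.842  0.678 -0.339]
```

```bash
python3 -m handwheel '[{"dx":0,"dy":0,"dz":-0.06,"wx":0,"wy":0,"wz":-0.18,"claw":40},{"dx":0,"dy":0,"dz":-0.06,"wx":0,"wy":0,"wz":-0.18,"claw":40},{"dx":0,"dy":0,"dz":-0.06,"wx":0,"wy":0,"wz":-0.18,"claw":40},{"dx":0,"dy":0,"dz":-0.06,"wx":0,"wy":0,"wz":-0.18,"claw":40},{"dx":0,"dy":0,"dz":-0.06,"wx":0,"wy":0,"wz":-0.18,"claw":40},{"dx":0,"dy":0,"dz":-0.06,"wx":0,"wy":0,"wz":-0.18,"claw":40},{"dx":0,"dy":0,"dz":-0.06,"wx":0,"wy":0,"wz":-0.18,"claw":40},{"dx":0,"dy":0,"dz":-0.06,"wx":0,"wy":0,"wz":-0.18,"claw":40}]' 30
```

```text
clock: 10.72
position: [0.4782, -0.0299, 0.0917]
tool_rot: [3.141, 0.0, 1.911]
force: [0.3, -1.2, 0.4]
grip_width: 0.0553
finger_force: 31.7
```

```bash
python3 -m handwheel '[{"dx":0,"dy":0,"dz":-0.06,"wx":0,"wy":0,"wz":-0.18,"claw":40},{"dx":0,"dy":0,"dz":-0.06,"wx":0,"wy":0,"wz":-0.18,"claw":40},{"dx":0,"dy":0,"dz":-0.06,"wx":0,"wy":0,"wz":-0.18,"claw":40},{"dx":0,"dy":0,"dz":-0.06,"wx":0,"wy":0,"wz":-0.18,"claw":40},{"dx":0,"dy":0,"dz":-0.06,"wx":0,"wy":0,"wz":-0.18,"claw":40},{"dx":0,"dy":0,"dz":-0.06,"wx":0,"wy":0,"wz":-0.18,"claw":40},{"dx":0,"dy":0,"dz":-0.06,"wx":0,"wy":0,"wz":-0.18,"claw":40},{"dx":0,"dy":0,"dz":-0.06,"wx":0,"wy":0,"wz":-0.18,"claw":40}]' 30; python3 -c "
from h import *
s=monitor.observe(); print(np.round(s['qpos'],3))"
```

```text
clock: 11.72
position: [0.4784, -0.0299, 0.0966]
tool_rot: [-3.141, 0.001, -2.932]
force: [1.2, -0.1, 0.1]
grip_width: 0.0559
finger_force: 31.7
[-0.094  0.507  0.042  2.091 -0.039  0.544  1.757]
```

```bash
python3 -m handwheel '[{"dx":0,"dy":0,"dz":-0.06,"wx":0,"wy":0,"wz":-0.18,"claw":40},{"dx":0,"dy":0,"dz":-0.06,"wx":0,"wy":0,"wz":-0.18,"claw":40},{"dx":0,"dy":0,"dz":-0.06,"wx":0,"wy":0,"wz":-0.18,"claw":40},{"dx":0,"dy":0,"dz":-0.06,"wx":0,"wy":0,"wz":-0.15,"claw":40},{"dx":0,"dy":0,"dz":-0.1,"wx":0,"wy":0,"wz":0,"claw":40},{"dx":0,"dy":0,"dz":-0.1,"wx":0,"wy":0,"wz":0,"claw":40}]' 30; python3 -c "
from h import *
s=monitor.observe(); print(np.round(s['qpos'],3))"
```

```text
clock: 12.48
position: [0.478, -0.0299, 0.1008]
tool_rot: [-3.141, 0.0, -2.252]
force: [-0.9, -0.2, -0.5]
grip_width: 0.0558
finger_force: 31.8
[ 0.052  0.499 -0.147  2.081  0.13   0.57   2.273]
```

```bash
python3 -m handwheel '[{"dx":0,"dy":0,"dz":-1,"wx":0,"wy":0,"wz":0,"claw":40},{"dx":0,"dy":0,"dz":-1.2,"wx":0,"wy":0,"wz":0.1625,"claw":40},{"dx":0,"dy":0,"dz":-1.2,"wx":0,"wy":0,"wz":0.1625,"claw":40},{"dx":0,"dy":0,"dz":-0.6,"wx":0,"wy":0,"wz":0.1625,"claw":40},{"dx":0,"dy":0,"dz":0,"wx":0,"wy":0,"wz":0.1625,"claw":40},{"dx":0,"dy":0,"dz":0,"wx":0,"wy":0,"wz":0,"claw":40}]' 30; python3 -m handwheel '[{"dx":0.62,"dy":-4.79,"dz":0,"wx":0,"wy":0,"wz":0,"claw":40},{"dx":0.62,"dy":-4.79,"dz":0,"wx":0,"wy":0,"wz":0,"claw":40},{"dx":0.62,"dy":-4.79,"dz":0,"wx":0,"wy":0,"wz":0,"claw":40},{"dx":0.62,"dy":-4.79,"dz":0,"wx":0,"wy":0,"wz":0,"claw":40},{"dx":0.62,"dy":-4.79,"dz":0,"wx":0,"wy":0,"wz":0,"claw":40},{"dx":0,"dy":0,"dz":0,"wx":0,"wy":0,"wz":0,"claw":40},{"dx":0,"dy":0,"dz":0,"wx":0,"wy":0,"wz":0,"claw":40}]' 30
python3 - <<'E'
from h import *
s=monitor.observe(); print(np.round(s['qpos'],3))
f=optics.grab_frame('wrist'); cv2.imwrite('pics/w2.png',f['frame'])
for m in optics.masks_of('tray','wrist')[:1]:
    print(m['p'],m['rect'])
    P=np.argwhere(m['region'])[:,::-1]; W=np.array([wat(f,*p,.008)[:2] for p in P[::7]],np.float32)
    r=cv2.minAreaRect(W*1000); print(r, cv2.boxPoints(r).round(0).tolist())
E
```

```text
clock: 13.22
position: [0.4781, -0.0294, 0.1413]
tool_rot: [-3.141, 0.0, -2.898]
force: [-0.0, -0.4, -1.1]
grip_width: 0.0558
finger_force: 32.1
clock: 14.1
position: [0.5055, -0.2691, 0.1406]
tool_rot: [3.141, -0.0, -2.896]
force: [-0.0, 0.2, -0.3]
grip_width: 0.0557
finger_force: 32.2
[ 0.361  0.553  0.035  1.824 -0.027  0.766  2.227]
0.62 [236.2, 122.3, 162.4, 125.6]
((498.5950012207031, -272.3412170410156), (115.69599914550781, 142.92135620117188), 13.245813369750977) [[426.0, -216.0], [459.0, -355.0], [571.0, -329.0], [539.0, -190.0]]
```

View pics/w2.png

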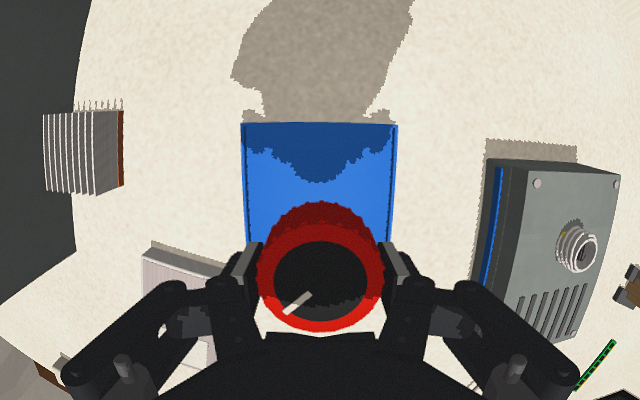

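The wrist view shows the cap upright in the fingers at (320,280). The tray's -x edge runs from (243,124) to (396,125), centred below it.

```bash
python3 -m handwheel '[{"dx":0,"dy":0,"dz":3.5,"wx":0,"wy":0,"wz":0,"claw":40},{"dx":0,"dy":0,"dz":3.5,"wx":0,"wy":0,"wz":0,"claw":40},{"dx":0,"dy":0,"dz":3,"wx":0,"wy":0,"wz":0,"claw":40},{"dx":0,"dy":0,"dz":2,"wx":0,"wy":0,"wz":0,"claw":40},{"dx":0,"dy":0,"dz":0.7,"wx":0,"wy":0,"wz":0,"claw":40},{"dx":0,"dy":0,"dz":0.2,"wx":0,"wy":0,"wz":0,"claw":40},{"dx":0,"dy":0,"dz":0.1,"wx":0,"wy":0,"wz":0,"claw":40},{"dx":0,"dy":0,"dz":0.1,"wx":0,"wy":0,"wz":0,"claw":40}]' 30
```

```text
clock: 15.2
position: [0.506, -0.2698, 0.0103]
tool_rot: [-3.141, 0.001, -2.898]
force: [-0.5, -0.1, -0.8]
grip_width: 0.0553
finger_force: 32.2
```

```bash
python3 -m handwheel '[{"dx":0,"dy":0,"dz":0.1,"wx":0,"wy":0,"wz":0,"claw":40},{"dx":0,"dy":0,"dz":0.1,"wx":0,"wy":0,"wz":0,"claw":40},{"dx":0,"dy":0,"dz":0.1,"wx":0,"wy":0,"wz":0,"claw":40},{"dx":0,"dy":0,"dz":0.05,"wx":0,"wy":0,"wz":0,"claw":40},{"dx":0,"dy":0,"dz":0,"wx":0,"wy":0,"wz":0,"claw":40}]' 30
```

```text
clock: 15.82
position: [0.5056, -0.2697, 0.0071]
tool_rot: [-3.141, 0.0, -2.899]
force: [-5.5, 3.2, 21.0]
grip_width: 0.0562
finger_force: 34.0
```

```bash
python3 -m handwheel '[{"dx":0,"dy":0,"dz":-0.06,"wx":0,"wy":0,"wz":0,"claw":40},{"dx":0,"dy":0,"dz":0,"wx":0,"wy":0,"wz":0,"claw":88},{"dx":0,"dy":0,"dz":0,"wx":0,"wy":0,"wz":0,"claw":88},{"dx":0,"dy":0,"dz":0,"wx":0,"wy":0,"wz":0,"claw":88},{"dx":0,"dy":0,"dz":-1,"wx":0,"wy":0,"wz":0,"claw":88},{"dx":0,"dy":0,"dz":-4,"wx":0,"wy":0,"wz":0,"claw":88},{"dx":0,"dy":0,"dz":-5.5,"wx":0,"wy":0,"wz":0,"claw":88},{"dx":0,"dy":0,"dz":-5.5,"wx":0,"wy":0,"wz":0,"claw":88}]' 30
python3 - <<'E'
from h import *
s=monitor.observe(); print(np.round(s['qpos'],3), s['position'])
f=optics.grab_frame('wrist'); cv2.imwrite('pics/w3.png',f['frame'])
print(tool(np.array([.532,.285,.235])-s['position']))
E
```

```text
clock: 16.82
position: [0.5053, -0.2696, 0.1691]
tool_rot: [-3.141, 0.0, -2.899]
force: [1.6, -0.6, -0.4]
grip_width: 0.0749
finger_force: 0.0
[ 0.357  0.514  0.041  1.803 -0.027  0.825  2.225] [ 0.50534942 -0.2695549   0.16913304]
[-15.95324398  53.15755006  -6.75036208]
```

View pics/w3.png

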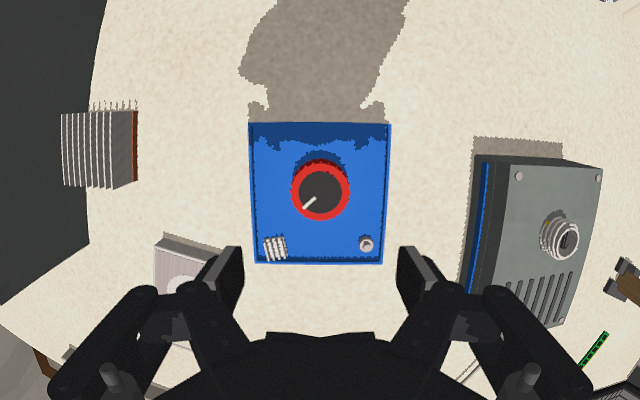

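Cap stands flat in the tray at (320,192), clear of cooler (275,248) and thumbscrew (366,245). Next, the rod.

```bash
python3 -m handwheel '[{"dx":-1.6,"dy":5.32,"dz":-0.68,"wx":0,"wy":0,"wz":0,"claw":70},{"dx":-1.6,"dy":5.32,"dz":-0.68,"wx":0,"wy":0,"wz":0,"claw":70},{"dx":-1.6,"dy":5.32,"dz":-0.68,"wx":0,"wy":0,"wz":0,"claw":70},{"dx":-1.6,"dy":5.32,"dz":-0.68,"wx":0,"wy":0,"wz":0,"claw":70},{"dx":-1.6,"dy":5.32,"dz":-0.68,"wx":0,"wy":0,"wz":0,"claw":70},{"dx":-1.6,"dy":5.32,"dz":-0.68,"wx":0,"wy":0,"wz":0,"claw":70},{"dx":-1.6,"dy":5.32,"dz":-0.68,"wx":0,"wy":0,"wz":0,"claw":70},{"dx":-1.6,"dy":5.32,"dz":-0.68,"wx":0,"wy":0,"wz":0,"claw":70}]' 30;python3 -m handwheel '[{"dx":-1.6,"dy":5.32,"dz":-0.68,"wx":0,"wy":0,"wz":0,"claw":70},{"dx":-1.6,"dy":5.32,"dz":-0.68,"wx":0,"wy":0,"wz":0,"claw":70},{"dx":0,"dy":0,"dz":0,"wx":0,"wy":0,"wz":0,"claw":70},{"dx":0,"dy":0,"dz":0,"wx":0,"wy":0,"wz":0,"claw":70}]' 30
python3 - <<'E'
from h import *
s=monitor.observe(); print(np.round(s['qpos'],3), s['position'])
f=optics.grab_frame('wrist'); cv2.imwrite('pics/w4.png',f['frame'])
h=cv2.cvtColor(f['frame'],cv2.COLOR_BGR2HSV); m=cv2.inRange(h,(20,140,60),(35,255,255))
n,l,st,c=cv2.connectedComponentsWithStats(m); 
for i in np.argsort(-st[1:,4])[:3]+1: print(st[i],c[i])
for r in optics.masks_of('rod','wrist')[:2]: print(r['p'],r['rect'],np.argwhere(r['region']).mean(0)[::-1])
for X in((.532,.295,.138),(.532,.295,.088)): print(wproj(f,X))
E
```

```text
clock: 17.88
position: [0.5272, 0.176, 0.2222]
tool_rot: [-3.142, 0.001, -2.899]
force: [1.1, -0.3, -0.7]
grip_width: 0.0597
finger_force: 0.0
clock: 18.38
position: [0.5327, 0.2848, 0.2351]
tool_rot: [-3.141, 0.0, -2.898]
force: [0.3, -0.3, -0.2]
grip_width: 0.0596
finger_force: 0.0
[-0.553  0.484 -0.052  1.653  0.029  1.006  1.199] [0.53274951 0.28480955 0.23506137]
[334 187  21  31 486] [343.78395062 202.67695473]
[617  96  23  21 265] [631.22641509 102.70566038]
[321 275  44  62 171] [343.0994152  305.28070175]
0.62 [327.5, 182.9, 28.6, 34.5] [342.61386139 199.03536068]
[331.96758796 206.54976714]
[330.02710421 191.8526118 ]
```

View pics/w4.png

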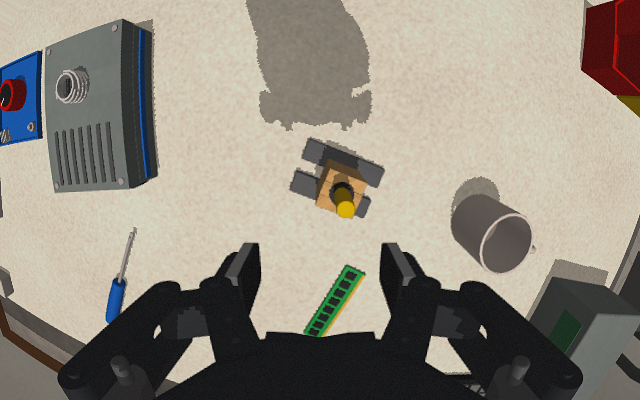

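Run:
```python
from h import *
im=cv2.imread('pics/w4.png'); cv2.imwrite('pics/w4c.png',cv2.resize(im[125:235,280:400],None,fx=5,fy=5,interpolation=cv2.INTER_CUBIC))
f=optics.grab_frame('wrist')
print(wat(f,346,210,.138),wat(f,342,190,.088))
```

```text
[0.53240644 0.30594213 0.138     ] [0.52777329 0.30489173 0.088     ]
```

View pics/w4c.png

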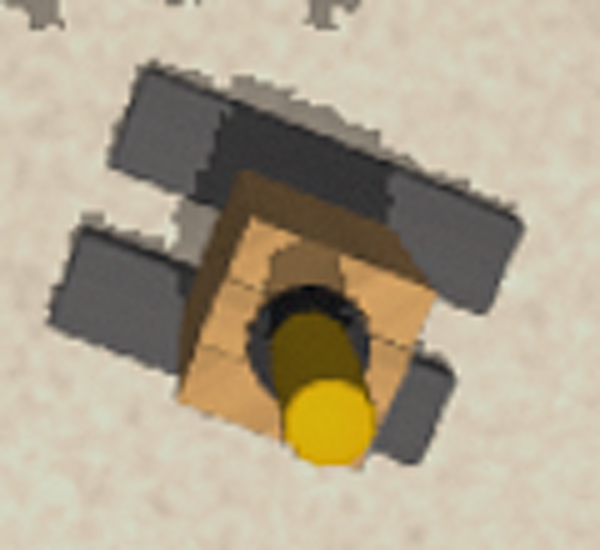

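Run:
```python
from h import *
f=optics.grab_frame('wrist'); s=monitor.observe()
print('top',wat(f,346,209.4,.138),'collar',wat(f,341.6,193,.088),'stand',wat(f,341.9,193.6,.084))
p=np.mean([wat(f,346,209.4,.138),wat(f,341.6,193,.088),wat(f,341.9,193.6,.084)],0); p[2]=.096
print(p,tool(p-s['position']))
# neck rim ring seen too
im=f['frame']; cv2.imwrite('pics/w5.png',im)
```

```text
top [0.5319665  0.30584256 0.138     ] collar [0.53077974 0.30532354 0.088     ] stand [0.53217999 0.3062813  0.084     ]
[0.53164208 0.3058158  0.096     ] [-0.38015042  2.13917942 13.90176672]
```

```bash
python3 -m handwheel '[{"dx":-0.38,"dy":2.14,"dz":2,"wx":0,"wy":0,"wz":0,"claw":60},{"dx":0,"dy":0,"dz":4,"wx":0,"wy":0,"wz":0,"claw":60},{"dx":0,"dy":0,"dz":4,"wx":0,"wy":0,"wz":0,"claw":60},{"dx":0,"dy":0,"dz":2.9,"wx":0,"wy":0,"wz":0,"claw":60},{"dx":0,"dy":0,"dz":1,"wx":0,"wy":0,"wz":0,"claw":60},{"dx":0,"dy":0,"dz":0,"wx":0,"wy":0,"wz":0,"claw":60}]' 60
python3 -c "
from h import *
s=monitor.observe(); print(tool(np.array([.5316,.3058,.096])-s['position']))"
```

```text
clock: 19.32
position: [0.5311, 0.3072, 0.0954]
tool_rot: [-3.141, -0.001, -2.898]
force: [-0.5, -1.1, 0.1]
grip_width: 0.0511
finger_force: 0.0
[-0.0133042  -0.14324623 -0.05552031]
```

```bash
python3 -m handwheel '[{"dx":0,"dy":-0.14,"dz":0,"wx":0,"wy":0,"wz":0,"claw":35},{"dx":0,"dy":0,"dz":0,"wx":0,"wy":0,"wz":0,"claw":25},{"dx":0,"dy":0,"dz":0,"wx":0,"wy":0,"wz":0,"claw":5},{"dx":0,"dy":0,"dz":0,"wx":0,"wy":0,"wz":0,"claw":5},{"dx":0,"dy":0,"dz":0,"wx":0,"wy":0,"wz":0,"claw":5},{"dx":0,"dy":0,"dz":0,"wx":0,"wy":0,"wz":0,"claw":5}]' 60; python3 -c "
from h import *
s=monitor.observe(); print(s['position'],s['moment'])"
```

```text
clock: 20.08
position: [0.5321, 0.3057, 0.0967]
tool_rot: [3.141, 0.001, -2.899]
force: [-1.3, -1.2, 8.3]
grip_width: 0.0143
finger_force: 58.3
[0.53213264 0.30573812 0.09674917] [-0.26368755  0.20510797 -0.04059048]
```

```bash
python3 -m handwheel '[{"dx":0,"dy":0,"dz":-0.3,"wx":0,"wy":0,"wz":0,"claw":5},{"dx":0,"dy":0,"dz":-1.5,"wx":0,"wy":0,"wz":0,"claw":5},{"dx":0,"dy":0,"dz":-2.5,"wx":0,"wy":0,"wz":0,"claw":5},{"dx":0,"dy":0,"dz":-2.5,"wx":0,"wy":0,"wz":0,"claw":5},{"dx":0,"dy":0,"dz":-2.5,"wx":0,"wy":0,"wz":0,"claw":5},{"dx":0,"dy":0,"dz":-2.5,"wx":0,"wy":0,"wz":0,"claw":5},{"dx":0,"dy":0,"dz":-1,"wx":0,"wy":0,"wz":0,"claw":5},{"dx":0,"dy":0,"dz":0,"wx":0,"wy":0,"wz":0,"claw":5}]' 60
python3 - <<'E'
from h import *
s=monitor.observe(); print(s['position'],s['moment'])
f=optics.grab_frame('wrist'); cv2.imwrite('pics/w6.png',f['frame'])
print(tool(np.array([.478,-.029,.222])-s['position']))
E
```

```text
clock: 21.08
position: [0.5318, 0.3057, 0.2244]
tool_rot: [3.141, 0.001, -2.898]
force: [0.6, -0.8, -1.8]
grip_width: 0.0147
finger_force: 58.4
[0.53178963 0.30567645 0.22436325] [-0.03109311 -0.05288278 -0.02958434]
[ 13.28001013 -31.1874293    0.24068697]
```

View pics/w6.png

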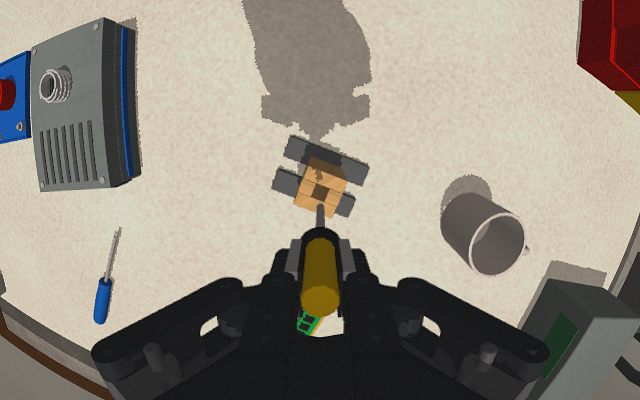

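Rod held upright, tip at (320,206) just above the hole at (321,192). Go to the neck.

```bash
python3 -m handwheel '[{"dx":1.9,"dy":-4.46,"dz":0,"wx":0,"wy":0,"wz":0,"claw":5},{"dx":1.9,"dy":-4.46,"dz":0,"wx":0,"wy":0,"wz":0,"claw":5},{"dx":1.9,"dy":-4.46,"dz":0,"wx":0,"wy":0,"wz":0,"claw":5},{"dx":1.9,"dy":-4.46,"dz":0,"wx":0,"wy":0,"wz":0,"claw":5},{"dx":1.9,"dy":-4.46,"dz":0,"wx":0,"wy":0,"wz":0,"claw":5},{"dx":1.9,"dy":-4.46,"dz":0,"wx":0,"wy":0,"wz":0,"claw":5},{"dx":1.9,"dy":-4.46,"dz":0,"wx":0,"wy":0,"wz":0,"claw":5},{"dx":0,"dy":0,"dz":0,"wx":0,"wy":0,"wz":0,"claw":5}]' 60
python3 - <<'E'
from h import *
s=monitor.observe(); print(s['position'],s['moment'])
f=optics.grab_frame('wrist'); cv2.imwrite('pics/w7.png',f['frame'])
cv2.imwrite('pics/w7c.png',cv2.resize(f['frame'][130:330,220:420],None,fx=3,fy=3,interpolation=cv2.INTER_CUBIC))
print('tip at tool axis proj',wproj(f,[*s['position'][:2],s['position'][2]-.093]),'collar',wproj(f,[*s['position'][:2],s['position'][2]-.009]),'port rim',wproj(f,[.478,-.0295,.101]))
print(tool(np.array([.4782,-.0297,.222])-s['position']))
E
```

```text
clock: 22.12
position: [0.4766, -0.0329, 0.2231]
tool_rot: [-3.141, -0.002, -2.903]
force: [0.8, 0.3, -1.2]
grip_width: 0.0146
finger_force: 58.6
[ 0.4766319  -0.03291535  0.22308984] [ 0.04250438 -0.0879748   0.01289343]
tip at tool axis proj [319.44136558 206.00512972] collar [319.12857308 249.96867703] port rim [322.90344102 199.14612184]
[-0.22897309  0.27496945  0.10869638]
```

View pics/w7c.png

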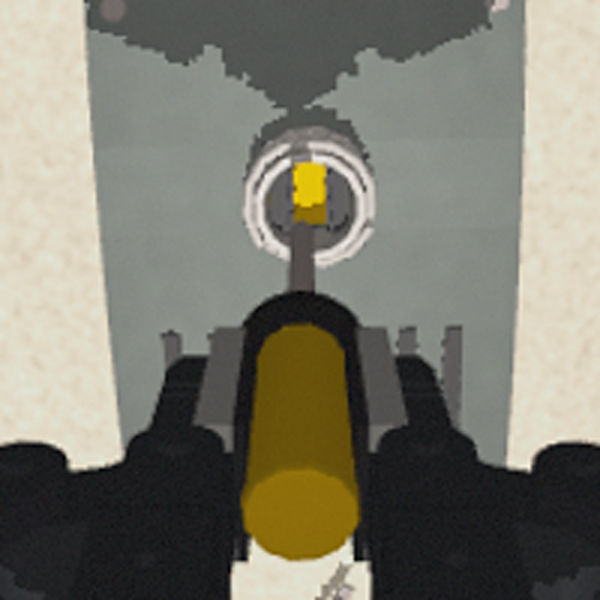

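```bash
python3 -m handwheel '[{"dx":-0.23,"dy":0.25,"dz":0,"wx":0,"wy":0,"wz":0,"claw":5},{"dx":0,"dy":0,"dz":1.1,"wx":0,"wy":0,"wz":0,"claw":5},{"dx":0,"dy":0,"dz":1,"wx":0,"wy":0,"wz":0,"claw":5},{"dx":0,"dy":0,"dz":0,"wx":0,"wy":0,"wz":0,"claw":5}]' 60
python3 - <<'E'
from h import *
s=monitor.observe(); print(s['position'],s['moment'])
f=optics.grab_frame('wrist')
cv2.imwrite('pics/w8c.png',cv2.resize(f['frame'][150:250,270:370],None,fx=6,fy=6,interpolation=cv2.INTER_CUBIC))
print('tip at tool axis proj',wproj(f,[*s['position'][:2],s['position'][2]-.093]),'port rim',wproj(f,[.478,-.0295,.101]))
print(tool(np.array([.4782,-.0297,.222])-s['position']))
E
```

```text
clock: 22.68
position: [0.4788, -0.0262, 0.2017]
tool_rot: [3.141, -0.002, -2.898]
force: [-0.6, -0.3, -1.1]
grip_width: 0.0146
finger_force: 58.6
[ 0.47880848 -0.02624221  0.20169305] [0.02711025 0.02720413 0.05615994]
tip at tool axis proj [319.30814242 205.98370419] port rim [315.66872673 201.48057883]
[ 0.14456499 -0.32054388 -2.03060049]
```

View pics/w8c.png

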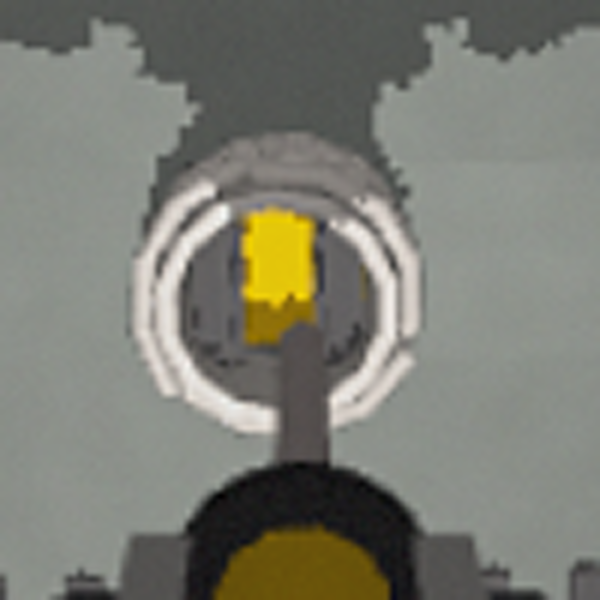

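Slot centre at crop x≈279, tip at x≈304: shift about 3.3 mm along tool -y.

```bash
python3 -m handwheel '[{"dx":0.12,"dy":-0.34,"dz":0,"wx":0,"wy":0,"wz":0,"claw":5},{"dx":0,"dy":0,"dz":0,"wx":0,"wy":0,"wz":0,"claw":5},{"dx":0,"dy":0,"dz":0,"wx":0,"wy":0,"wz":0,"claw":5}]' 60
python3 - <<'E'
from h import *
s=monitor.observe()
f=optics.grab_frame('wrist')
b,g,r=[f['frame'][...,i].astype(int) for i in range(3)]
m=((r-b)>70)&((g-b)>60); m[:,:290]=0;m[:,350:]=0;m[:170]=0;m[215:]=0
ys,xs=np.nonzero(m); print('yellow cols',xs.min(),xs.max(),xs.mean(),ys.min(),ys.max())
print('tip',wproj(f,[*s['position'][:2],s['position'][2]-.093]))
print(tool(np.array([.4782,-.0297,.222])-s['position']))
for v in (205,207,209,211,213,215,217): print(v,f['frame'][v,310:332].sum(1).tolist())
E
```

```text
clock: 23.1
position: [0.4791, -0.0301, 0.203]
tool_rot: [-3.142, 0.0, -2.899]
force: [0.3, 0.1, -0.1]
grip_width: 0.0147
finger_force: 58.6
yellow cols 315 326 320.6 185 206
tip [319.36107759 205.79121832]
[ 0.07990581  0.06499527 -1.90205739]
205 [295, 292, 298, 225, 272, 299, 281, 251, 242, 234, 236, 234, 232, 250, 265, 265, 289, 242, 192, 307, 294, 303]
207 [257, 297, 299, 296, 284, 274, 245, 237, 248, 243, 242, 237, 231, 237, 206, 237, 258, 285, 305, 303, 233, 284]
209 [236, 282, 278, 285, 272, 286, 276, 231, 244, 242, 240, 242, 239, 233, 253, 296, 271, 212, 195, 277, 175, 185]
211 [284, 280, 253, 291, 290, 271, 248, 231, 239, 247, 240, 239, 239, 239, 259, 302, 303, 298, 291, 278, 281, 281]
213 [362, 281, 291, 296, 304, 287, 259, 231, 239, 241, 240, 242, 234, 238, 261, 291, 299, 290, 283, 287, 265, 365]
215 [662, 594, 453, 325, 298, 282, 257, 232, 239, 245, 245, 236, 245, 237, 260, 284, 283, 305, 335, 368, 523, 658]
217 [647, 665, 680, 682, 682, 580, 401, 224, 240, 237, 239, 239, 237, 246, 314, 552, 643, 669, 664, 660, 653, 595]
```

```bash
python3 -m handwheel '[{"dx":0,"dy":0,"dz":0.8,"wx":0,"wy":0,"wz":0,"claw":5},{"dx":0,"dy":0,"dz":0.8,"wx":0,"wy":0,"wz":0,"claw":5},{"dx":0,"dy":0,"dz":0.8,"wx":0,"wy":0,"wz":0,"claw":5},{"dx":0,"dy":0,"dz":0.8,"wx":0,"wy":0,"wz":0,"claw":5},{"dx":0,"dy":0,"dz":0,"wx":0,"wy":0,"wz":0,"claw":5}]' 80;  python3 -m handwheel '[{"dx":0,"dy":0,"dz":0.4,"wx":0,"wy":0,"wz":0,"claw":5},{"dx":0,"dy":0,"dz":0.4,"wx":0,"wy":0,"wz":0,"claw":5},{"dx":0,"dy":0,"dz":0.3,"wx":0,"wy":0,"wz":0,"claw":5},{"dx":0,"dy":0,"dz":0.3,"wx":0,"wy":0,"wz":0,"claw":5},{"dx":0,"dy":0,"dz":0.2,"wx":0,"wy":0,"wz":0,"claw":5}]'
```

```text
clock: 23.78
position: [0.4787, -0.0301, 0.1701]
tool_rot: [3.141, -0.001, -2.898]
force: [1.0, -0.3, -0.6]
grip_width: 0.0139
finger_force: 77.9
clock: 24.4
position: [0.4791, -0.0301, 0.1547]
tool_rot: [-3.142, 0.0, -2.898]
force: [-0.2, 0.7, 3.2]
grip_width: 0.0141
finger_force: 77.9
```

```bash
python3 -m handwheel '[{"dx":0,"dy":0,"dz":0.1,"wx":0,"wy":0,"wz":0,"claw":5},{"dx":0,"dy":0,"dz":0.1,"wx":0,"wy":0,"wz":0,"claw":5},{"dx":0,"dy":0,"dz":0,"wx":0,"wy":0,"wz":0,"claw":5}]' 80
python3 - <<'E'
from h import *
f=optics.grab_frame('wrist'); cv2.imwrite('pics/w9.png',f['frame'])
E
```

```text
clock: 24.78
position: [0.4797, -0.03, 0.1536]
tool_rot: [-3.141, 0.002, -2.898]
force: [-1.6, -0.2, 17.2]
grip_width: 0.0138
finger_force: 80.0
```

View pics/w9.png

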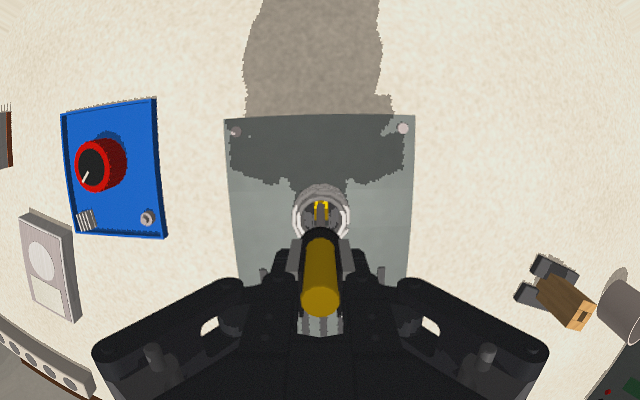

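Rod bottomed with 17 N, tip in the slot at (321,210). Lift out and verify the caddy with the side and top cameras.

```bash
python3 -m handwheel '[{"dx":0,"dy":0,"dz":-0.5,"wx":0,"wy":0,"wz":0,"claw":5},{"dx":0,"dy":0,"dz":-1,"wx":0,"wy":0,"wz":0,"claw":5},{"dx":0,"dy":0,"dz":-1.5,"wx":0,"wy":0,"wz":0,"claw":5},{"dx":0,"dy":0,"dz":-2,"wx":0,"wy":0,"wz":0,"claw":5},{"dx":0,"dy":0,"dz":-2,"wx":0,"wy":0,"wz":0,"claw":5},{"dx":0,"dy":0,"dz":0,"wx":0,"wy":0,"wz":0,"claw":5}]' 80
python3 - <<'E'
from h import *
s=monitor.observe(); print(s['position'], tool(np.array([.532,.3057,.2236])-s['position']))
o=cv2.imread('pics/top1.png'); f=optics.grab_frame('top'); a=f['frame']
print('top px diff near +x end', (np.abs(a.astype(int)-o).sum(2)>90)[175:215,290:370].sum())
E
```

```text
clock: 25.58
position: [0.4798, -0.0301, 0.2245]
tool_rot: [-3.141, 0.003, -2.899]
force: [0.4, 0.2, -0.5]
grip_width: 0.0143
finger_force: 78.4
[ 0.47975343 -0.03010502  0.22454748] [-13.15192287  31.33640118   0.11415487]
top px diff near +x end 373
```

```bash
python3 -m handwheel '[{"dx":-1.88,"dy":4.48,"dz":0,"wx":0,"wy":0,"wz":0,"claw":5},{"dx":-1.88,"dy":4.48,"dz":0,"wx":0,"wy":0,"wz":0,"claw":5},{"dx":-1.88,"dy":4.48,"dz":0,"wx":0,"wy":0,"wz":0,"claw":5},{"dx":-1.88,"dy":4.48,"dz":0,"wx":0,"wy":0,"wz":0,"claw":5},{"dx":-1.88,"dy":4.48,"dz":0,"wx":0,"wy":0,"wz":0,"claw":5},{"dx":-1.88,"dy":4.48,"dz":0,"wx":0,"wy":0,"wz":0,"claw":5},{"dx":-1.88,"dy":4.48,"dz":0,"wx":0,"wy":0,"wz":0,"claw":5},{"dx":0,"dy":0,"dz":0,"wx":0,"wy":0,"wz":0,"claw":5}]' 80; python3 -m handwheel '[{"dx":0,"dy":0,"dz":0,"wx":0,"wy":0,"wz":0,"claw":5},{"dx":0,"dy":0,"dz":0,"wx":0,"wy":0,"wz":0,"claw":5}]'
python3 - <<'E'
from h import *
s=monitor.observe(); print(s['position'], tool(np.array([.532,.3057,.2236])-s['position']))
c0=np.array([.5075,-.022]);ux=np.array([np.cos(.265),np.sin(.265)]);uy=np.array([-ux[1],ux[0]])
f=optics.grab_frame('top'); o=cv2.imread('pics/top1.png')
for d in np.arange(.085,.15,.005):
    q=[proj(f,[*(c0+ux*d+uy*k),.045]).round().astype(int) for k in(-.03,0,.03)]
    print(round(d,3),[(f['frame'][v,u].tolist(),o[v,u].tolist()) for u,v in q])
w=optics.grab_frame('wrist'); im=w['frame']; old=cv2.imread('pics/w6.png')
print('max diff vs w6 in stand/rod window',np.abs(im[170:235,290:350].astype(int)-old[170:235,290:350]).sum(2).mean(), cv2.phaseCorrelate(np.float32(old[130:200,265:375,1]),np.float32(im[130:200,265:375,1])))
print('rod shift',[cv2.phaseCorrelate(np.float32(old[a:b,300:340,2]),np.float32(im[a:b,300:340,2])) for a,b in((204,230),(235,320))])
E
```

```text
clock: 26.62
position: [0.5301, 0.3098, 0.2214]
tool_rot: [3.141, -0.002, -2.894]
force: [-0.2, -0.1, -1.2]
grip_width: 0.0142
finger_force: 78.3
clock: 26.88
position: [0.5314, 0.3048, 0.2227]
tool_rot: [-3.141, -0.0, -2.9]
force: [0.2, 0.3, -0.2]
grip_width: 0.0134
finger_force: 78.3
[0.53138624 0.30480384 0.22266291] [-0.0810217   0.07225851 -0.09377376]
0.085 [([98, 106, 102], [85, 92, 89]), ([62, 64, 65], [54, 58, 58]), ([78, 82, 82], [70, 73, 73])]
0.09 [([95, 101, 98], [85, 90, 88]), ([74, 77, 78], [67, 69, 69]), ([89, 95, 92], [80, 84, 82])]
0.095 [([107, 115, 110], [94, 103, 98]), ([107, 113, 107], [97, 104, 100]), ([105, 112, 107], [93, 100, 97])]
0.1 [([100, 117, 133], [81, 87, 83]), ([102, 114, 120], [85, 90, 87]), ([89, 114, 141], [72, 76, 73])]
0.105 [([57, 117, 185], [138, 154, 160]), ([56, 119, 186], [132, 149, 152]), ([57, 120, 188], [98, 112, 113])]
0.11 [([58, 119, 184], [148, 167, 171]), ([58, 119, 185], [150, 169, 172]), ([59, 119, 185], [150, 167, 172])]
0.115 [([58, 118, 184], [145, 163, 169]), ([59, 120, 185], [152, 171, 171]), ([58, 119, 184], [145, 165, 170]
[... 234 characters left out ...]
17, 22, 35], [148, 166, 170]), ([36, 72, 116], [151, 171, 171]), ([35, 35, 41], [150, 169, 170])]
0.135 [([155, 173, 173], [153, 172, 171]), ([120, 131, 133], [148, 167, 170]), ([108, 118, 117], [151, 170, 169])]
0.14 [([167, 188, 191], [148, 166, 169]), ([169, 191, 193], [146, 166, 169]), ([170, 191, 191], [149, 168, 169])]
0.145 [([165, 186, 188], [149, 168, 169]), ([170, 191, 189], [152, 173, 170]), ([167, 188, 188], [151, 170, 170])]
max diff vs w6 in stand/rod window 23.666410256410256 ((0.6320647886824418, 0.5174005832085271), 0.9833814091152615)
rod shift [((0.5671423602969625, 0.5501865086374167), 0.8492352988984849), ((-0.000803574481452074, 0.06928826548002576), 0.932599515914917)]
```

```bash
python3 -m handwheel '[{"dx":-0.07,"dy":0.07,"dz":1,"wx":0,"wy":0,"wz":0,"claw":5},{"dx":0,"dy":0,"dz":1.5,"wx":0,"wy":0,"wz":0,"claw":5},{"dx":0,"dy":0,"dz":1,"wx":0,"wy":0,"wz":0,"claw":5},{"dx":0,"dy":0,"dz":0.8,"wx":0,"wy":0,"wz":0,"claw":5},{"dx":0,"dy":0,"dz":0.8,"wx":0,"wy":0,"wz":0,"claw":5},{"dx":0,"dy":0,"dz":0.8,"wx":0,"wy":0,"wz":0,"claw":5},{"dx":0,"dy":0,"dz":0,"wx":0,"wy":0,"wz":0,"claw":5}]' 80
```

```text
clock: 27.85
position: [0.5315, 0.3067, 0.1632]
tool_rot: [-3.141, -0.001, -2.898]
force: [0.8, -0.5, -0.8]
grip_width: 0.0141
finger_force: 78.3
```

Tip is inside the hole with no contact; continue down.

```bash
python3 -m handwheel '[{"dx":0,"dy":-0.08,"dz":1.2,"wx":0,"wy":0,"wz":0,"claw":5},{"dx":0,"dy":0,"dz":1.5,"wx":0,"wy":0,"wz":0,"claw":5},{"dx":0,"dy":0,"dz":1.5,"wx":0,"wy":0,"wz":0,"claw":5},{"dx":0,"dy":0,"dz":1.2,"wx":0,"wy":0,"wz":0,"claw":5},{"dx":0,"dy":0,"dz":0.6,"wx":0,"wy":0,"wz":0,"claw":5},{"dx":0,"dy":0,"dz":0.3,"wx":0,"wy":0,"wz":0,"claw":5},{"dx":0,"dy":0,"dz":0.2,"wx":0,"wy":0,"wz":0,"claw":5},{"dx":0,"dy":0,"dz":0,"wx":0,"wy":0,"wz":0,"claw":5}]' 80
```

```text
clock: 28.85
position: [0.532, 0.3061, 0.099]
tool_rot: [3.142, 0.0, -2.898]
force: [0.3, -0.0, -0.2]
grip_width: 0.0142
finger_force: 78.3
```

```bash
python3 -m handwheel '[{"dx":0,"dy":0,"dz":0.1,"wx":0,"wy":0,"wz":0,"claw":5},{"dx":0,"dy":0,"dz":0.1,"wx":0,"wy":0,"wz":0,"claw":5},{"dx":0,"dy":0,"dz":0.05,"wx":0,"wy":0,"wz":0,"claw":5},{"dx":0,"dy":0,"dz":0.05,"wx":0,"wy":0,"wz":0,"claw":5},{"dx":0,"dy":0,"dz":0,"wx":0,"wy":0,"wz":0,"claw":5}]' 80
```

```text
clock: 29.48
position: [0.5321, 0.3061, 0.0968]
tool_rot: [3.141, 0.001, -2.898]
force: [-3.5, -2.1, 15.1]
grip_width: 0.0143
finger_force: 79.6
```

```bash
python3 -m handwheel '[{"dx":0,"dy":0,"dz":-0.08,"wx":0,"wy":0,"wz":0,"claw":5},{"dx":0,"dy":0,"dz":0,"wx":0,"wy":0,"wz":0,"claw":50},{"dx":0,"dy":0,"dz":0,"wx":0,"wy":0,"wz":0,"claw":60},{"dx":0,"dy":0,"dz":0,"wx":0,"wy":0,"wz":0,"claw":60},{"dx":0,"dy":0,"dz":-1,"wx":0,"wy":0,"wz":0,"claw":60},{"dx":0,"dy":0,"dz":-4,"wx":0,"wy":0,"wz":0,"claw":60},{"dx":0,"dy":0,"dz":-5,"wx":0,"wy":0,"wz":0,"claw":60},{"dx":0,"dy":0,"dz":-4,"wx":0,"wy":0,"wz":0,"claw":60}]' 60;python3 -m handwheel '[{"dx":0.38,"dy":-2.1,"dz":0,"wx":0,"wy":0,"wz":0,"claw":60},{"dx":0,"dy":0,"dz":0,"wx":0,"wy":0,"wz":0,"claw":60},{"dx":0,"dy":0,"dz":0,"wx":0,"wy":0,"wz":0,"claw":60}]'
python3 - <<'E'
from h import *
s=monitor.observe(); print(s['position'])
w=optics.grab_frame('wrist'); h=cv2.cvtColor(w['frame'],cv2.COLOR_BGR2HSV); m=cv2.inRange(h,(20,200,180),(35,255,255)); m[240:]=0; m[:,600:]=0;m[:,:300]=0
ys,xs=np.nonzero(m); print('bright yellow top disc',xs.mean(),ys.mean(),len(xs),'expected top',wproj(w,[.532,.3058,.138]),wat(w,xs.mean(),ys.mean(),.138))
m=cv2.inRange(h,(20,140,60),(35,255,255)); m[240:]=0; m[:,600:]=0;m[:,:300]=0; ys,xs=np.nonzero(m); print(xs.min(),xs.max(),ys.min(),ys.max(), 'collar exp',wproj(w,[.532,.3058,.088]))
E
```

```text
clock: 30.48
position: [0.5321, 0.3061, 0.2394]
tool_rot: [3.141, 0.001, -2.899]
force: [0.8, -0.4, -0.2]
grip_width: 0.0515
finger_force: 0.0
clock: 30.85
position: [0.533, 0.2847, 0.2361]
tool_rot: [-3.142, -0.001, -2.899]
force: [0.0, 0.5, -0.8]
grip_width: 0.0511
finger_force: 0.0
[0.5330402  0.2846738  0.23608171]
bright yellow top disc 345.57964601769913 208.63274336283186 226 expected top [345.0016667  209.03852347] [0.53155549 0.30616549 0.138     ]
334 355 187 217 collar exp [340.96045614 194.08636867]
```

```bash
python3 -c "
from h import *
print(job_done())"
```

```text
the job is handed in; nothing more can be done
None
```

The job is handed in at about 31 s of the 72 s allowed: the cap is set down mouth down in the tray, the caddy is about 30 mm out, and the rod is back upright in its stand; `job_done()` returned no verdict.

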